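# Check the pass box's inner door, then open its outer door

## Task

Before loading the clean cabinet's pass box, make sure by touch that its inner door (yellow handle) is shut: push the yellow handle sideways towards shut until the door is fully home and the sprung handle gives, and hold it there a moment. Only then slide the outer door (blue handle) fully open, leave the inner door shut, and let go; do not disturb the drinking glass or the instrument basket.

Things in the scene. Friction and masses are not known exactly. Their poses are not given: they have to be found in the camera images.
- outer_handle (a point): Centre of the blue upright block handle (26 mm along x, 24 mm along y, 50 mm tall) on top of the outer door, the one nearer the robot. Centre 165 mm above the bench; guide rails below reach 138 mm. Moves with the door. Its level y axis is the way both doors slide open (robot's left, turned with the box up to 17 degrees); its x axis points from outer to inner door. 60 mm free on both y sides.
- inner_handle (a point): Centre of the yellow upright block handle on the inner door; size, height, axes, room as the blue one, 176 mm farther along x. It is sprung: pushed towards shut (along minus y) it first moves the door, then, with the door home at its stop, gives up to 12 mm more against 0.4 N/mm (about 5 N at full give); springs back when let go.
- outer_door (a joint): Sliding steel outer door of the pass box (white-sided chamber, clear roof, 166 mm wide, 134 mm tall, on the front of a grey and white cabinet 176 mm tall). 0 m is shut, 0.12 m is fully open at its stop; starts shut. About 1.2 N friction; stays where it is left.
- inner_door (a joint): Sliding steel inner door, between chamber and cabinet. 0 m is shut against its stop, larger is open. Starts anywhere from shut to 35 mm ajar. About 1.2 N friction; stays where it is left.
- inner_feel (a joint): Give of the sprung yellow handle relative to the inner door, towards shut: 0 m at rest, 0.012 m fully pressed. At 6 mm or more with the door home, the door has been felt to be shut.
- tumbler: Empty clear drinking glass, 76 mm across, 90 mm tall, standing on the bench to the right; origin at the centre of its underside. A bystander to leave alone.
- basket: Loose open steel instrument basket, 120 x 200 x 50 mm, with yellow and blue tips standing in it up to 66 mm, on the bench to the left; origin at the centre of its underside. A bystander to leave alone.

How it is judged:
By the outcome, as a careful person would: the job done as asked, in the order asked, and still so for the second after the job is handed in, with the robot touching nothing.
It also fails if it takes over 51 s, if anything falls off the work surface, if the arm or the gripper's body presses on something with over 40 N, if the wrist force passes 120 N, or if a joint passes its speed limit or range.

## Robot

A 6-joint arm with a two-finger parallel gripper is mounted at the origin on the work surface. World frame = base frame: x ahead of the robot, y to its left, z up, the work surface at z = 0. Lengths are in m, angles in degrees, forces in N, time in s.
With the tool pointing down it reaches from about 0.3 to 0.75 m from the base axis. Payload 8.5 kg.
Tool frame: the origin (TCP) lies on the centre line of the jaws, within the pads' length; the fingertips stand 19 mm ahead of it and the grasp point (between the pads) is the TCP (env.tcp_to_tips is the z of the fingertips in the tool frame, in m); z points along the fingers, y is the line along which they close (so a half turn about z gives the same grasp; the last joint's range is limited). The gripper opens to 85 mm and grips with 20 to 120 N. Pads are 22 mm wide; open, the fingers measure 114 mm over their backs; the gripper's body (76 mm by 85 mm) begins 54 mm behind the grasp point. The pads swing forward as they close: fully open they stand 13 mm farther back than shut.
Start: joints at [61.289, 21.807, 74.336, -0, 83.858, -12.336], TCP at [0.155, 0.528, 0.25] pointing down, gripper open.
Joint ranges: [-178.18, 178.18], [-50.72, 133.34], [12.68, 142.11], [-81.47, 261.47], [9.98, 163.14], [-165.26, 165.26]. Speed limits (degrees/s): [136.94, 136.94, 180, 180, 180, 180].

## Interface

Orientations are given as a 3x3 rotation matrix whose columns are the frame's x, y, z axes.
In Python, from rig import env gives the robot as it stands.
- The arm moves only by the tool servo_tool, never from a script. Its argument "steps" is a list of rows, each an object of numbers: "tx", "ty", "tz": the shift along the world's x, y, z in cm; "yaw": the turn about the world's z in degrees; "claw": the finger opening in cm, from 0 to 8.54. In form: [{"tx": .., "ty": .., "tz": .., "yaw": .., "claw": ..}, ...]. A call has 1 to 20 rows; each row shifts and turns the commanded pose from where the row before left it; what a row does not reach is not made up. A row lasts 1/10 s, in which the tool goes at most 50 mm and 8.59 degrees, less where a joint would pass 70% of its speed; a pose out of reach is approached as far as the arm can. A call with a gripper value outside its range is refused whole. The fingers move at their own pace and stop on an object; "newtons" is the grip in N (left out, the last holds). Time passes only in rows, so rows that do not move let the fingers close. It gives the time, the measured TCP pose, the force, the opening and the grip force at its end, in the units of the state.
- env.observe(): the state, without advancing time (a new reading comes with each control period).
- env.get_image(name): name is "scene" or "top" or "wrist"; returns (picture, depth): 480x640x3 uint8, red, green, blue; 480x640 float32, m along the optical axis (not along the pixel's ray), 0 where there is no reading.
- env.camera_model(name): a dict with "fovy" (degrees; the focal length in pixels is half the picture's height over the tangent of half this angle, whatever the lens; pixels are square), "cx", "cy" (the principal point, pixels), "T" (4x4, takes a point from camera to world coordinates). Camera axes: x right, y down, z forward; pixel columns grow to the right and rows downward; lengths in m; the calibration is good to about 2 mm. The wrist camera is an equidistant fisheye: a pixel r from the principal point sees the ray r / f radians off the axis. A picture is of the moment at which its call begins: read the wrist's pose just before it. camera_model takes no time and is no camera call; for the wrist camera it gives the pose at the moment of the call.
- env.close_job(): hands the job in; it is judged then, once.
The state is a dict: "time_s": time; "q": joint angles; "qvel": joint speeds; "joint_efforts": joint torques, N m; "position": TCP position; "tool_rot": TCP orientation; "ft_force": force on the tool from outside, world axes, zero at the start; "wrist_torque": the same for the moment, N m; "grip_width": finger opening in m; "gripper_force": force on a finger pad.
Only numpy, scipy, OpenCV 4.12 (cv2) and the standard library are available. Lean on these libraries where they do the work, as an engineer would, in place of code of your own. Each camera call takes 0.05 s, during which the arm holds its last target. There are 200 camera calls.

## Working session

There is one attempt and no reset: what is moved stays moved. The work goes in short steps, Python scripts to look and compute and a tool call to move; the robot and the scene stay as the last step left them, time stands still between calls to the robot, and variables do not carry over. Pictures are saved under pics/ and viewed, at most 10 in all, crops included, and the job is handed in when it is done.

Besides the shell and the picture viewer there is one more tool, called after "Call:" by a JSON object that holds its "fn" and its "kwargs". servo_tool: Moves the arm, as the interface text tells. Its arguments: {"type":"object","properties":{"steps":{"type":"array"},"newtons":{"type":"number"}},"required":["steps"]}

```bash
mkdir -p pics; cat > h.py <<'E'
import numpy as np, cv2
from rig import env
def snap(n,f):
    m=env.camera_model(n); im,d=env.get_image(n)
    cv2.imwrite(f'pics/{f}.png',im[:,:,::-1]); return im,d,m
def pts(mask,d,m):
    v,u=np.nonzero(mask&(d>0)); z=d[v,u]; f=240/np.tan(np.radians(m['fovy']/2))
    P=np.c_[(u-m['cx'])/f*z,(v-m['cy'])/f*z,z,np.ones(len(z))]@np.array(m['T']).T
    return P[:,:3],u,v
E
python3 - <<'E'
from h import *
for n in ['top','scene']:
    im,d,m=snap(n,n+'0'); hsv=cv2.cvtColor(im,cv2.COLOR_RGB2HSV)
    for c,lo,hi in [('yel',(20,120,90),(35,255,255)),('blue',(98,120,60),(125,255,255))]:
        k=cv2.inRange(hsv,lo,hi)
        nn,l,s,ce=cv2.connectedComponentsWithStats(k)
        for i in range(1,nn):
            if s[i,4]>25:
                P,u,v=pts(l==i,d,m)
                if len(P): print(n,c,s[i],ce[i].round(),np.median(P,0).round(3),np.percentile(P,2,axis=0).round(3),np.percentile(P,98,axis=0).round(3))
E
```

```text
top yel [292 184  11  10  85] [297. 188.] [ 0.645 -0.007  0.189] [ 0.632 -0.02   0.114] [0.665 0.004 0.196]
top yel [109 269  31   6  92] [124. 272.] [0.411 0.501 0.051] [0.404 0.455 0.005] [0.419 0.531 0.072]
top yel [110 280  32   7  87] [126. 283.] [0.377 0.495 0.053] [0.37  0.45  0.007] [0.386 0.526 0.072]
top blue [283 247  10  11  88] [288. 252.] [0.468 0.013 0.189] [0.457 0.002 0.15 ] [0.482 0.026 0.196]
scene yel [260 239  11  10  97] [265. 244.] [ 0.64  -0.005  0.19 ] [ 0.628 -0.018  0.183] [0.653 0.005 0.194]
scene yel [375 471   6   6  26] [377. 473.] [0.371 0.522 0.063] [0.364 0.518 0.021] [0.374 0.529 0.069]
scene blue [330 247   9  10  79] [334. 251.] [0.466 0.017 0.191] [0.456 0.005 0.18 ] [0.476 0.025 0.194]
```

View pics/top0.png

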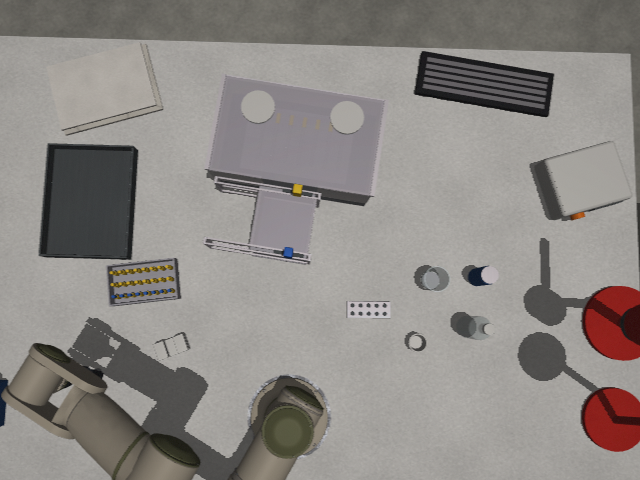

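View pics/scene0.png

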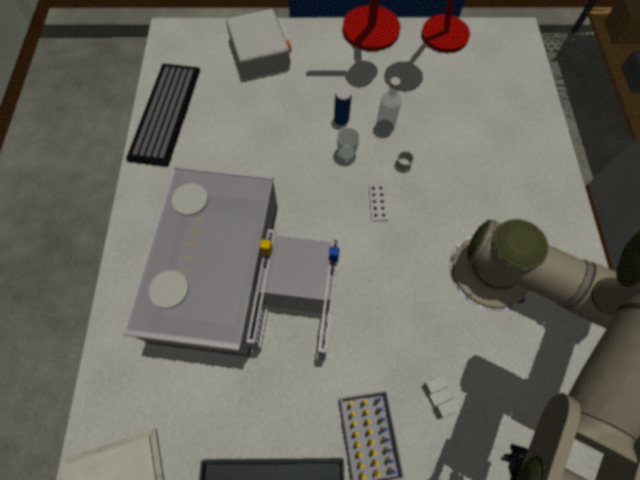

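The top view shows the box turned about -12°: its outer rail runs from (206,240) to (310,262). The blue handle is at (288,252) and the yellow at (297,188). The basket is at (144,282) and the glass at about (432,278), both clear of the path.

```bash
python3 - <<'E'
from h import *
o=env.observe(); print(o['time_s'],o['position'],np.array(o['tool_rot']).round(3),env.tcp_to_tips)
E
```

```text
0.1 [0.15495876 0.52747682 0.24978373] [[-0.959  0.282 -0.001]
 [ 0.282  0.959 -0.001]
 [ 0.    -0.001 -1.   ]] 0.019
```

Call:
{"fn": "servo_tool", "kwargs": {"steps": [{"tx": 1.5, "ty": -1.5, "claw": 0}, {"tx": 2.7, "ty": -2.65}, {"tx": 2.7, "ty": -2.65}, {"tx": 2.7, "ty": -2.65}, {"tx": 2.7, "ty": -2.65}, {"tx": 2.7, "ty": -2.65}, {"tx": 2.7, "ty": -2.65}, {"tx": 2.7, "ty": -2.65}, {"tx": 2.7, "ty": -2.65}, {"tx": 2.7, "ty": -2.65}, {"tx": 2.7, "ty": -2.65}, {"tx": 2.7, "ty": -2.65}, {"tx": 2.7, "ty": -2.65}, {"tx": 2.7, "ty": -2.65}, {"tx": 2.7, "ty": -2.65}, {"tx": 2.7, "ty": -2.65}, {"tx": 2.7, "ty": -2.65}, {"tx": 2.7, "ty": -2.65}, {"tx": 2.0, "ty": -1.0}, {"tx": 0}]}}

```text
invalid input at $.steps[0]: expected keys tx, ty, tz, yaw, claw
```

Call:
{"fn": "servo_tool", "kwargs": {"steps": [{"tx": 1.5, "ty": -1.5, "tz": 0, "yaw": 0, "claw": 0}, {"tx": 2.7, "ty": -2.65, "tz": 0, "yaw": 1, "claw": 0}, {"tx": 2.7, "ty": -2.65, "tz": 0, "yaw": 1, "claw": 0}, {"tx": 2.7, "ty": -2.65, "tz": 0, "yaw": 1, "claw": 0}, {"tx": 2.7, "ty": -2.65, "tz": 0, "yaw": 1, "claw": 0}, {"tx": 2.7, "ty": -2.65, "tz": 0, "yaw": 0, "claw": 0}, {"tx": 2.7, "ty": -2.65, "tz": 0, "yaw": 0, "claw": 0}, {"tx": 2.7, "ty": -2.65, "tz": 0, "yaw": 0, "claw": 0}, {"tx": 2.7, "ty": -2.65, "tz": 0, "yaw": 0, "claw": 0}, {"tx": 2.7, "ty": -2.65, "tz": 0, "yaw": 0, "claw": 0}, {"tx": 2.7, "ty": -2.65, "tz": 0, "yaw": 0, "claw": 0}, {"tx": 2.7, "ty": -2.65, "tz": 0, "yaw": 0, "claw": 0}, {"tx": 2.7, "ty": -2.65, "tz": 0, "yaw": 0, "claw": 0}, {"tx": 2.7, "ty": -2.65, "tz": 0, "yaw": 0, "claw": 0}, {"tx": 2.7, "ty": -2.65, "tz": 0, "yaw": 0, "claw": 0}, {"tx": 2.7, "ty": -2.65, "tz": 0, "yaw": 0, "claw": 0}, {"tx": 2.7, "ty": -2.65, "tz": 0, "yaw": 0, "claw": 0}, {"tx": 2.7, "ty": -2.65, "tz": 0, "yaw": 0, "claw": 0}, {"tx": 2.0, "ty": -1.0, "tz": 0, "yaw": 0, "claw": 0}, {"tx": 0, "ty": 0, "tz": 0, "yaw": 0, "claw": 0}]}}

```text
time_s: 2.1
position: [0.6506, 0.0502, 0.2487]
tool_rot: [[-0.976, 0.217, -0.001], [0.217, 0.976, -0.0], [0.001, -0.0, -1.0]]
ft_force: [-0.2, 0.4, -0.7]
grip_width: -0.0001
gripper_force: 0.0
```

```bash
python3 - <<'E'
from h import *
o=env.observe(); print(o['time_s'],o['position'],np.array(o['tool_rot']).round(3),o['ft_force'],o['grip_width'])
im,d,m=snap('wrist','w1'); print(m)
f=240/np.tan(np.radians(m['fovy']/2)); T=np.array(m['T']); hsv=cv2.cvtColor(im,cv2.COLOR_RGB2HSV)
for c,lo,hi in [('yel',(20,120,70),(35,255,255)),('blue',(98,120,50),(125,255,255))]:
    k=cv2.inRange(hsv,lo,hi); nn,l,s,ce=cv2.connectedComponentsWithStats(k)
    for i in range(1,nn):
        if s[i,4]>80:
            v,u=np.nonzero((l==i)&(d>0)); z=d[v,u]; x=u-m['cx'];y=v-m['cy'];r=np.hypot(x,y)+1e-9;t=np.tan(r/f)
            P=(np.c_[x/r*t*z,y/r*t*z,z,np.ones(len(z))]@T.T)[:,:3]
            Q=P[P[:,2]>.186]
            print(c,s[i],ce[i].round(),len(Q))
            if len(Q)>10: print(cv2.minAreaRect((Q[:,:2]*1000).astype(np.float32)),Q.mean(0).round(4))
E
```

```text
2.1 [0.65055571 0.05021534 0.24872948] [[-0.976  0.217 -0.001]
 [ 0.217  0.976 -0.   ]
 [ 0.001 -0.    -1.   ]] [-0.22448217  0.4101069  -0.68385744] -0.00010412452214405822
{'fovy': 65.70646984690485, 'cx': 320.5698725862168, 'cy': 240.8943358098277, 'T': array([[ 2.16564641e-01,  9.28141579e-01,  3.02742408e-01,
         5.73218050e-01],
       [ 9.76268048e-01, -2.05674537e-01, -6.78135922e-02,
         6.67044638e-02],
       [-6.74209916e-04,  3.10243766e-01, -9.50656800e-01,
         3.72233699e-01],
       [ 0.00000000e+00,  0.00000000e+00,  0.00000000e+00,
         1.00000000e+00]])}
yel [ 195  236   59   68 3102] [225. 270.] 1713
((642.5587768554688, -7.653463363647461), (24.34626579284668, 25.74965476989746), 82.8066177368164) [ 0.6419 -0.0069  0.1894]
blue [169   0  51  13 451] [195.   5.] 0
```

View pics/w1.png

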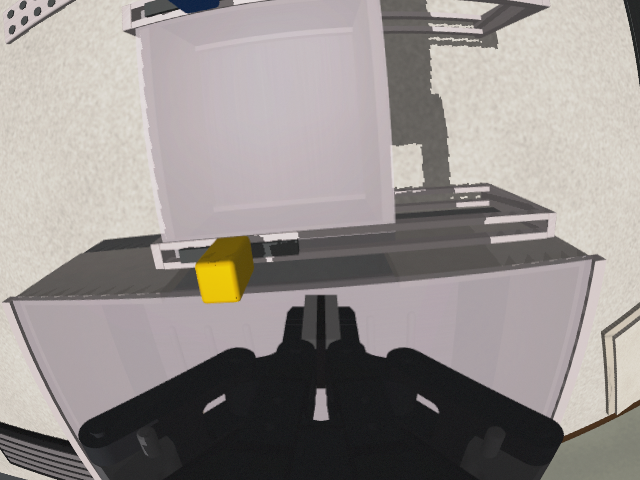

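The wrist view shows the yellow handle at (225,270), with the closed fingers at (320,320) on its open side. Descending beside it now.

Call:
{"fn": "servo_tool", "kwargs": {"steps": [{"tx": 0, "ty": 0, "tz": -1.5, "yaw": 0, "claw": 0}, {"tx": 0, "ty": 0, "tz": -2, "yaw": 0, "claw": 0}, {"tx": 0, "ty": 0, "tz": -2, "yaw": 0, "claw": 0}, {"tx": 0, "ty": 0, "tz": -1.5, "yaw": 0, "claw": 0}, {"tx": 0, "ty": 0, "tz": -0.7, "yaw": 0, "claw": 0}, {"tx": 0, "ty": 0, "tz": 0, "yaw": 0, "claw": 0}, {"tx": -0.2, "ty": -1.0, "tz": 0, "yaw": 0, "claw": 0}, {"tx": -0.2, "ty": -1.0, "tz": 0, "yaw": 0, "claw": 0}, {"tx": 0, "ty": 0, "tz": 0, "yaw": 0, "claw": 0}, {"tx": 0, "ty": 0, "tz": 0, "yaw": 0, "claw": 0}]}}

```text
time_s: 3.15
position: [0.6451, 0.0316, 0.1738]
tool_rot: [[-0.977, 0.215, 0.001], [0.215, 0.977, 0.0], [-0.001, 0.0, -1.0]]
ft_force: [-0.5, -0.5, 0.3]
grip_width: -0.0002
gripper_force: 0.0
```

Call:
{"fn": "servo_tool", "kwargs": {"steps": [{"tx": -0.1, "ty": -0.5, "tz": 0, "yaw": 0, "claw": 0}, {"tx": -0.1, "ty": -0.5, "tz": 0, "yaw": 0, "claw": 0}, {"tx": 0, "ty": 0, "tz": 0, "yaw": 0, "claw": 0}, {"tx": 0, "ty": 0, "tz": 0, "yaw": 0, "claw": 0}]}}

```text
time_s: 3.55
position: [0.643, 0.022, 0.1733]
tool_rot: [[-0.977, 0.215, -0.0], [0.215, 0.977, 0.0], [0.0, 0.0, -1.0]]
ft_force: [0.1, -0.5, 0.4]
grip_width: 0.0001
gripper_force: 0.0
```

Call:
{"fn": "servo_tool", "kwargs": {"steps": [{"tx": -0.05, "ty": -0.25, "tz": 0, "yaw": 0, "claw": 0}, {"tx": -0.05, "ty": -0.25, "tz": 0, "yaw": 0, "claw": 0}, {"tx": 0, "ty": 0, "tz": 0, "yaw": 0, "claw": 0}, {"tx": 0, "ty": 0, "tz": 0, "yaw": 0, "claw": 0}]}}

```text
time_s: 3.95
position: [0.6421, 0.0172, 0.1733]
tool_rot: [[-0.977, 0.214, 0.0], [0.214, 0.977, 0.0], [-0.0, 0.0, -1.0]]
ft_force: [-0.4, 0.2, -0.1]
grip_width: 0.0
gripper_force: 0.4
```

Call:
{"fn": "servo_tool", "kwargs": {"steps": [{"tx": -0.05, "ty": -0.25, "tz": 0, "yaw": 0, "claw": 0}, {"tx": -0.05, "ty": -0.25, "tz": 0, "yaw": 0, "claw": 0}, {"tx": 0, "ty": 0, "tz": 0, "yaw": 0, "claw": 0}, {"tx": 0, "ty": 0, "tz": 0, "yaw": 0, "claw": 0}]}}

```text
time_s: 4.35
position: [0.6411, 0.0121, 0.1733]
tool_rot: [[-0.977, 0.214, 0.0], [0.214, 0.977, 0.0], [-0.0, 0.0, -1.0]]
ft_force: [0.7, 1.0, -0.5]
grip_width: -0.0001
gripper_force: 0.7
```

Call:
{"fn": "servo_tool", "kwargs": {"steps": [{"tx": -0.05, "ty": -0.2, "tz": 0, "yaw": 0, "claw": 0}, {"tx": -0.05, "ty": -0.2, "tz": 0, "yaw": 0, "claw": 0}, {"tx": 0, "ty": 0, "tz": 0, "yaw": 0, "claw": 0}, {"tx": 0, "ty": 0, "tz": 0, "yaw": 0, "claw": 0}]}}

```text
time_s: 4.75
position: [0.6402, 0.0082, 0.1734]
tool_rot: [[-0.977, 0.214, 0.0], [0.214, 0.977, 0.0], [-0.0, 0.0, -1.0]]
ft_force: [3.0, 3.0, -0.7]
grip_width: -0.0003
gripper_force: 1.5
```

Call:
{"fn": "servo_tool", "kwargs": {"steps": [{"tx": -0.05, "ty": -0.2, "tz": 0, "yaw": 0, "claw": 0}, {"tx": -0.05, "ty": -0.2, "tz": 0, "yaw": 0, "claw": 0}, {"tx": 0, "ty": 0, "tz": 0, "yaw": 0, "claw": 0}, {"tx": 0, "ty": 0, "tz": 0, "yaw": 0, "claw": 0}]}}

```text
time_s: 5.15
position: [0.6393, 0.0043, 0.1734]
tool_rot: [[-0.977, 0.214, 0.001], [0.214, 0.977, 0.0], [-0.001, 0.001, -1.0]]
ft_force: [4.2, 4.1, -1.3]
grip_width: -0.0002
gripper_force: 2.3
```

```bash
python3 - <<'E'
from h import *
F=[]
im,d,m=snap('wrist','w2')
for i in range(4):
    F.append(env.observe()['ft_force']); env.get_image('wrist')
print(env.observe()['time_s'],np.mean(F,0))
f=240/np.tan(np.radians(m['fovy']/2)); T=np.array(m['T']); hsv=cv2.cvtColor(im,cv2.COLOR_RGB2HSV)
k=cv2.inRange(hsv,(20,120,70),(35,255,255))
v,u=np.nonzero((k>0)&(d>0)); z=d[v,u]; x=u-m['cx'];y=v-m['cy'];r=np.hypot(x,y)+1e-9;t=np.tan(r/f)
P=(np.c_[x/r*t*z,y/r*t*z,z,np.ones(len(z))]@T.T)[:,:3]; Q=P[P[:,2]>.186]
print(cv2.minAreaRect((Q[:,:2]*1000).astype(np.float32)),Q.mean(0))
# top view: cabinet/rail angle from edges
it,dt,mt=snap('top','top1')
v,u=np.mgrid[0:480,0:640]; P,uu,vv=pts(np.ones((480,640),bool),dt,mt)
s=(P[:,2]>.165)&(P[:,2]<.185)&(P[:,0]>.6)
print('cab',cv2.minAreaRect((P[s][:,:2]*1000).astype(np.float32)))
cv2.imwrite('pics/w2c.png',cv2.resize(im[150:430,120:520,::-1],(800,560)))
E
```

```text
5.4 [4.23905808 4.10977545 0.10318155]
((627.037353515625, -20.89227294921875), (22.7801513671875, 11.206124305725098), 78.87671661376953) [ 0.62956787 -0.01957403  0.18849534]
cab ((788.2359008789062, 2.06646728515625), (479.3141174316406, 312.0113525390625), 82.47639465332031)
```

View pics/w2c.png

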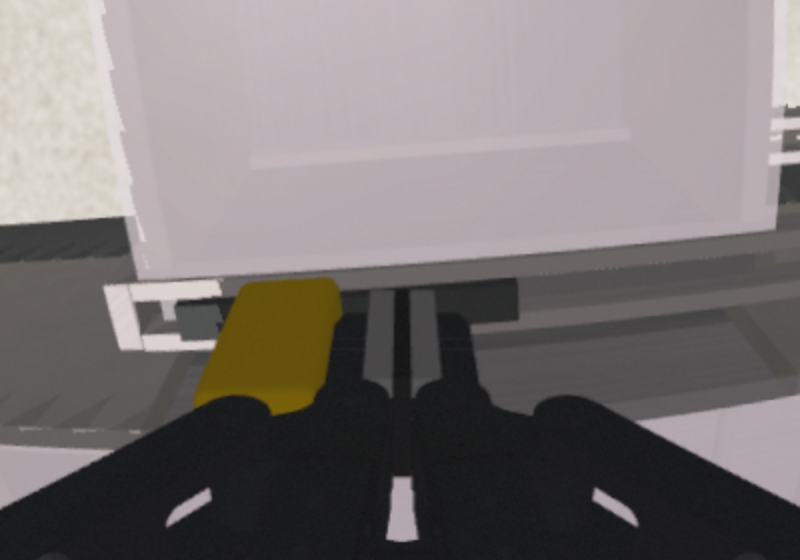

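The picture shows the finger against the yellow handle at crop position (280,340). The box angle is nearer 8°. I'll ease off the sideways drag and read the spring force again while holding.

Call:
{"fn": "servo_tool", "kwargs": {"steps": [{"tx": 0.1, "ty": 0, "tz": 0, "yaw": 0, "claw": 0}, {"tx": 0, "ty": 0, "tz": 0, "yaw": 0, "claw": 0}, {"tx": 0, "ty": 0, "tz": 0, "yaw": 0, "claw": 0}, {"tx": 0, "ty": 0, "tz": 0, "yaw": 0, "claw": 0}, {"tx": 0, "ty": 0, "tz": 0, "yaw": 0, "claw": 0}]}}

```text
time_s: 5.95
position: [0.6397, 0.0043, 0.1733]
tool_rot: [[-0.977, 0.214, -0.001], [0.214, 0.977, 0.0], [0.001, 0.0, -1.0]]
ft_force: [-2.3, 5.0, 2.4]
grip_width: 0.0002
gripper_force: 2.3
```

```bash
python3 - <<'E'
from h import *
F=[]
for i in range(4):
    F.append(env.observe()['ft_force']); env.get_image('wrist')
print(env.observe()['time_s'],env.observe()['position'],np.mean(F,0))
E
```

```text
6.15 [0.63965166 0.00431036 0.17331693] [-2.22158652  4.60818948  2.09063237]
```

Call:
{"fn": "servo_tool", "kwargs": {"steps": [{"tx": -0.01, "ty": -0.1, "tz": 0, "yaw": 0, "claw": 0}, {"tx": 0, "ty": 0, "tz": 0, "yaw": 0, "claw": 0}, {"tx": 0, "ty": 0, "tz": 0, "yaw": 0, "claw": 0}]}}

```text
time_s: 6.45
position: [0.6396, 0.0037, 0.1733]
tool_rot: [[-0.977, 0.214, -0.001], [0.214, 0.977, 0.001], [0.001, 0.001, -1.0]]
ft_force: [-1.5, 7.0, 2.2]
grip_width: -0.0001
gripper_force: 3.2
```

```bash
python3 - <<'E'
from h import *
F=[]
for i in range(4):
    F.append(env.observe()['ft_force']); env.get_image('wrist')
print(env.observe()['time_s'],env.observe()['position'],np.mean(F,0))
E
```

```text
6.65 [0.63956119 0.00372029 0.17331413] [-1.65216859  6.63183246  2.24498812]
```

The force rose 2 N in 0.6 mm, so the spring is fully pressed and the door is home. I'll hold a little longer, then back off gently, lift, and go to the right of the blue handle.

Call:
{"fn": "servo_tool", "kwargs": {"steps": [{"tx": 0, "ty": 0.1, "tz": 0, "yaw": 0, "claw": 0}, {"tx": 0, "ty": 0, "tz": 0, "yaw": 0, "claw": 0}, {"tx": 0, "ty": 0, "tz": 0, "yaw": 0, "claw": 0}, {"tx": 0, "ty": 0, "tz": 0, "yaw": 0, "claw": 0}, {"tx": 0, "ty": 0, "tz": 0, "yaw": 0, "claw": 0}, {"tx": 0, "ty": 0, "tz": 0, "yaw": 0, "claw": 0}, {"tx": 0, "ty": 0, "tz": 0, "yaw": 0, "claw": 0}, {"tx": 0.02, "ty": 0.15, "tz": 0, "yaw": 0, "claw": 0}, {"tx": 0.02, "ty": 0.15, "tz": 0, "yaw": 0, "claw": 0}, {"tx": 0.02, "ty": 0.15, "tz": 0, "yaw": 0, "claw": 0}, {"tx": 0.02, "ty": 0.15, "tz": 0, "yaw": 0, "claw": 0}, {"tx": 0.02, "ty": 0.15, "tz": 0, "yaw": 0, "claw": 0}, {"tx": 0.02, "ty": 0.15, "tz": 0, "yaw": 0, "claw": 0}, {"tx": 0.02, "ty": 0.15, "tz": 0, "yaw": 0, "claw": 0}, {"tx": 0.02, "ty": 0.15, "tz": 0, "yaw": 0, "claw": 0}, {"tx": 0.02, "ty": 0.15, "tz": 0, "yaw": 0, "claw": 0}, {"tx": 0.02, "ty": 0.15, "tz": 0, "yaw": 0, "claw": 0}, {"tx": 0.1, "ty": 0.8, "tz": 0, "yaw": 0, "claw": 0}, {"tx": 0.15, "ty": 1.0, "tz": 0, "yaw": 0, "claw": 0}, {"tx": 0, "ty": 0, "tz": 0, "yaw": 0, "claw": 0}]}}

```text
time_s: 8.65
position: [0.6445, 0.0388, 0.1733]
tool_rot: [[-0.977, 0.213, 0.0], [0.213, 0.977, 0.0], [-0.0, 0.0, -1.0]]
ft_force: [0.4, 0.7, -0.3]
grip_width: 0.0003
gripper_force: 0.0
```

Call:
{"fn": "servo_tool", "kwargs": {"steps": [{"tx": 0, "ty": 0, "tz": 1.5, "yaw": 0, "claw": 0}, {"tx": 0, "ty": 0, "tz": 2.5, "yaw": 0, "claw": 0}, {"tx": 0, "ty": 0, "tz": 2.5, "yaw": 0, "claw": 0}, {"tx": 0, "ty": 0, "tz": 1.0, "yaw": 0, "claw": 0}, {"tx": -1.5, "ty": -0.6, "tz": 0, "yaw": 1, "claw": 0}, {"tx": -2, "ty": -0.8, "tz": 0, "yaw": 1, "claw": 0}, {"tx": -2, "ty": -0.8, "tz": 0, "yaw": 1, "claw": 0}, {"tx": -2, "ty": -0.8, "tz": 0, "yaw": 1, "claw": 0}, {"tx": -2, "ty": -0.8, "tz": 0, "yaw": 0, "claw": 0}, {"tx": -2, "ty": -0.8, "tz": 0, "yaw": 0, "claw": 0}, {"tx": -2, "ty": -0.8, "tz": 0, "yaw": 0, "claw": 0}, {"tx": -2, "ty": -0.9, "tz": 0, "yaw": 0, "claw": 0}, {"tx": -2, "ty": -0.8, "tz": 0, "yaw": 0, "claw": 0}, {"tx": -0.8, "ty": -0.5, "tz": 0, "yaw": 0, "claw": 0}, {"tx": 0, "ty": 0, "tz": 0, "yaw": 0, "claw": 0}, {"tx": 0, "ty": 0, "tz": 0, "yaw": 0, "claw": 0}]}}

```text
time_s: 10.25
position: [0.462, -0.0388, 0.2483]
tool_rot: [[-0.989, 0.146, 0.0], [0.146, 0.989, 0.0], [-0.0, 0.0, -1.0]]
ft_force: [0.6, 0.0, 0.2]
grip_width: 0.0003
gripper_force: 0.0
```

```bash
cat >> h.py <<'E'
def wrist(fn):
    o=env.observe(); im,d,m=snap('wrist',fn); print(o['time_s'],o['position'])
    f=240/np.tan(np.radians(m['fovy']/2)); T=np.array(m['T']); hsv=cv2.cvtColor(im,cv2.COLOR_RGB2HSV)
    for c,lo,hi in [('yel',(20,120,70),(35,255,255)),('blue',(98,120,50),(125,255,255))]:
        v,u=np.nonzero((cv2.inRange(hsv,lo,hi)>0)&(d>0)); z=d[v,u]; x=u-m['cx'];y=v-m['cy'];r=np.hypot(x,y)+1e-9;t=np.tan(r/f)
        P=(np.c_[x/r*t*z,y/r*t*z,z,np.ones(len(z))]@T.T)[:,:3]; Q=P[(P[:,2]>.186)&(P[:,2]<.195)]
        if len(Q)>10: print(c,len(Q),cv2.minAreaRect((Q[:,:2]*1000).astype(np.float32)),Q.mean(0).round(4))
E
python3 -c "
from h import *
wrist('w3')"
```

```text
10.25 [ 0.46202959 -0.0388047   0.248251  ]
blue 1764 ((467.2952880859375, 11.493839263916016), (23.580400466918945, 25.44291114807129), 82.39603424072266) [0.4666 0.011  0.1894]
```

View pics/w3.png

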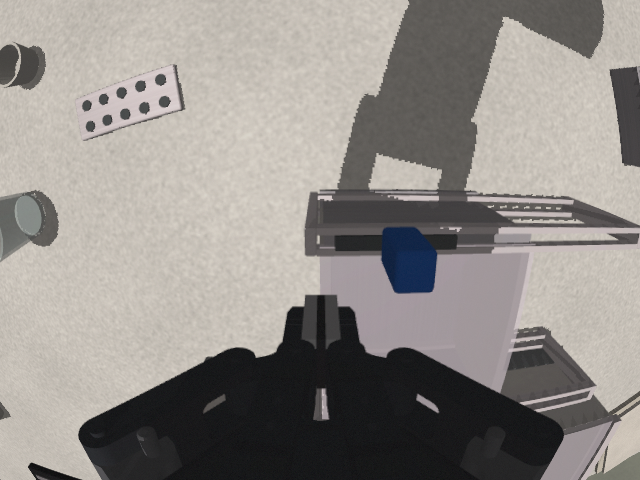

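The blue handle is at (410,260), about 50 mm to the left of the fingers at (320,320), with a clear area below. The glass at (20,215) is far off.

Call:
{"fn": "servo_tool", "kwargs": {"steps": [{"tx": 0, "ty": 0, "tz": -1.5, "yaw": 0, "claw": 0}, {"tx": 0, "ty": 0, "tz": -2, "yaw": 0, "claw": 0}, {"tx": 0, "ty": 0, "tz": -2, "yaw": 0, "claw": 0}, {"tx": 0, "ty": 0, "tz": -1.5, "yaw": 0, "claw": 0}, {"tx": 0, "ty": 0, "tz": -0.5, "yaw": 0, "claw": 0}, {"tx": 0.14, "ty": 1, "tz": 0, "yaw": 0, "claw": 0}, {"tx": 0.1, "ty": 0.7, "tz": 0, "yaw": 0, "claw": 0}, {"tx": 0.05, "ty": 0.4, "tz": 0, "yaw": 0, "claw": 0}, {"tx": 0.05, "ty": 0.4, "tz": 0, "yaw": 0, "claw": 0}, {"tx": 0.05, "ty": 0.4, "tz": 0, "yaw": 0, "claw": 0}, {"tx": 0.06, "ty": 0.4, "tz": 0, "yaw": 0, "claw": 0}, {"tx": 0.06, "ty": 0.4, "tz": 0, "yaw": 0, "claw": 0}, {"tx": 0.06, "ty": 0.4, "tz": 0, "yaw": 0, "claw": 0}, {"tx": 0.06, "ty": 0.4, "tz": 0, "yaw": 0, "claw": 0}]}}

```text
time_s: 11.7
position: [0.4678, 0.0064, 0.1733]
tool_rot: [[-0.989, 0.146, -0.0], [0.146, 0.989, -0.0], [0.0, -0.0, -1.0]]
ft_force: [0.1, -1.2, 0.8]
grip_width: -0.0002
gripper_force: 0.7
```

Call:
{"fn": "servo_tool", "kwargs": {"steps": [{"tx": 0.06, "ty": 0.4, "tz": 0, "yaw": 0, "claw": 0}, {"tx": 0.06, "ty": 0.4, "tz": 0, "yaw": 0, "claw": 0}, {"tx": 0.06, "ty": 0.4, "tz": 0, "yaw": 0, "claw": 0}, {"tx": 0.06, "ty": 0.4, "tz": 0, "yaw": 0, "claw": 0}, {"tx": 0.06, "ty": 0.4, "tz": 0, "yaw": 0, "claw": 0}, {"tx": 0.06, "ty": 0.4, "tz": 0, "yaw": 0, "claw": 0}, {"tx": 0.06, "ty": 0.4, "tz": 0, "yaw": 0, "claw": 0}, {"tx": 0.06, "ty": 0.4, "tz": 0, "yaw": 0, "claw": 0}, {"tx": 0.06, "ty": 0.4, "tz": 0, "yaw": 0, "claw": 0}, {"tx": 0.06, "ty": 0.4, "tz": 0, "yaw": 0, "claw": 0}, {"tx": 0.06, "ty": 0.4, "tz": 0, "yaw": 0, "claw": 0}, {"tx": 0.06, "ty": 0.4, "tz": 0, "yaw": 0, "claw": 0}]}}

```text
time_s: 12.9
position: [0.475, 0.0545, 0.1733]
tool_rot: [[-0.989, 0.146, 0.0], [0.146, 0.989, -0.0], [-0.0, -0.0, -1.0]]
ft_force: [-1.2, -1.3, 0.2]
grip_width: -0.0003
gripper_force: 0.7
```

Call:
{"fn": "servo_tool", "kwargs": {"steps": [{"tx": 0.05, "ty": 0.4, "tz": 0, "yaw": 0, "claw": 0}, {"tx": 0.05, "ty": 0.4, "tz": 0, "yaw": 0, "claw": 0}, {"tx": 0.05, "ty": 0.4, "tz": 0, "yaw": 0, "claw": 0}, {"tx": 0.05, "ty": 0.4, "tz": 0, "yaw": 0, "claw": 0}, {"tx": 0.05, "ty": 0.4, "tz": 0, "yaw": 0, "claw": 0}, {"tx": 0.05, "ty": 0.4, "tz": 0, "yaw": 0, "claw": 0}, {"tx": 0.05, "ty": 0.4, "tz": 0, "yaw": 0, "claw": 0}, {"tx": 0.05, "ty": 0.4, "tz": 0, "yaw": 0, "claw": 0}, {"tx": 0.05, "ty": 0.4, "tz": 0, "yaw": 0, "claw": 0}, {"tx": 0.03, "ty": 0.2, "tz": 0, "yaw": 0, "claw": 0}, {"tx": 0.03, "ty": 0.2, "tz": 0, "yaw": 0, "claw": 0}, {"tx": 0.03, "ty": 0.2, "tz": 0, "yaw": 0, "claw": 0}, {"tx": 0, "ty": 0, "tz": 0, "yaw": 0, "claw": 0}]}}

```text
time_s: 14.2
position: [0.4803, 0.0965, 0.1733]
tool_rot: [[-0.989, 0.146, -0.0], [0.146, 0.989, 0.0], [0.0, 0.0, -1.0]]
ft_force: [-0.2, -0.0, -0.7]
grip_width: -0.0002
gripper_force: 0.0
```

Call:
{"fn": "servo_tool", "kwargs": {"steps": [{"tx": 0.03, "ty": 0.2, "tz": 0, "yaw": 0, "claw": 0}, {"tx": 0.03, "ty": 0.2, "tz": 0, "yaw": 0, "claw": 0}, {"tx": 0, "ty": 0, "tz": 0, "yaw": 0, "claw": 0}, {"tx": 0, "ty": 0, "tz": 0, "yaw": 0, "claw": 0}]}}

```text
time_s: 14.6
position: [0.4809, 0.1003, 0.1733]
tool_rot: [[-0.989, 0.146, -0.0], [0.146, 0.989, 0.0], [0.0, 0.0, -1.0]]
ft_force: [0.5, -0.2, -0.2]
grip_width: -0.0
gripper_force: 0.0
```

Call:
{"fn": "servo_tool", "kwargs": {"steps": [{"tx": 0.03, "ty": 0.2, "tz": 0, "yaw": 0, "claw": 0}, {"tx": 0, "ty": 0, "tz": 0, "yaw": 0, "claw": 0}, {"tx": 0, "ty": 0, "tz": 0, "yaw": 0, "claw": 0}]}}

```text
time_s: 14.9
position: [0.4813, 0.1022, 0.1733]
tool_rot: [[-0.989, 0.146, 0.0], [0.146, 0.989, 0.0], [-0.0, 0.0, -1.0]]
ft_force: [-0.8, -0.2, -1.0]
grip_width: -0.0
gripper_force: 0.0
```

Call:
{"fn": "servo_tool", "kwargs": {"steps": [{"tx": 0.03, "ty": 0.2, "tz": 0, "yaw": 0, "claw": 0}, {"tx": 0, "ty": 0, "tz": 0, "yaw": 0, "claw": 0}, {"tx": 0, "ty": 0, "tz": 0, "yaw": 0, "claw": 0}]}}

```text
time_s: 15.2
position: [0.4816, 0.1043, 0.1733]
tool_rot: [[-0.989, 0.146, 0.0], [0.146, 0.989, 0.0], [-0.0, 0.0, -1.0]]
ft_force: [0.1, 0.3, 1.1]
grip_width: 0.0003
gripper_force: 0.0
```

Call:
{"fn": "servo_tool", "kwargs": {"steps": [{"tx": 0.02, "ty": 0.15, "tz": 0, "yaw": 0, "claw": 0}, {"tx": 0, "ty": 0, "tz": 0, "yaw": 0, "claw": 0}, {"tx": 0, "ty": 0, "tz": 0, "yaw": 0, "claw": 0}]}}

```text
time_s: 15.5
position: [0.4818, 0.1057, 0.1733]
tool_rot: [[-0.989, 0.146, 0.0], [0.146, 0.989, 0.0], [-0.0, 0.0, -1.0]]
ft_force: [0.2, -1.4, -0.0]
grip_width: 0.0
gripper_force: 0.4
```

```bash
python3 -c "
from h import *
wrist('w4')"
```

```text
15.5 [0.48176251 0.10568651 0.17332615]
blue 1943 ((477.6860046386719, 131.32330322265625), (23.531856536865234, 14.14617919921875), 82.33311462402344) [0.476  0.1311 0.1892]
```

Contact has just returned; I'll press in small steps until the stop is felt.

Call:
{"fn": "servo_tool", "kwargs": {"steps": [{"tx": 0.01, "ty": 0.1, "tz": 0, "yaw": 0, "claw": 0}, {"tx": 0, "ty": 0, "tz": 0, "yaw": 0, "claw": 0}, {"tx": 0, "ty": 0, "tz": 0, "yaw": 0, "claw": 0}]}}

```text
time_s: 15.85
position: [0.4818, 0.1059, 0.1733]
tool_rot: [[-0.989, 0.146, -0.0], [0.146, 0.989, -0.002], [0.0, -0.002, -1.0]]
ft_force: [-2.1, -6.6, -0.0]
grip_width: 0.0002
gripper_force: 3.4
```

Call:
{"fn": "servo_tool", "kwargs": {"steps": [{"tx": 0.01, "ty": 0.1, "tz": 0, "yaw": 0, "claw": 0}, {"tx": 0, "ty": 0, "tz": 0, "yaw": 0, "claw": 0}, {"tx": 0, "ty": 0, "tz": 0, "yaw": 0, "claw": 0}]}}

```text
time_s: 16.15
position: [0.4818, 0.106, 0.1733]
tool_rot: [[-0.989, 0.146, -0.001], [0.146, 0.989, -0.004], [0.0, -0.004, -1.0]]
ft_force: [-2.5, -12.8, 1.1]
grip_width: -0.0002
gripper_force: 6.5
```

The door is at its stop: 12.8 N with almost no movement. Backing off and lifting clear.

Call:
{"fn": "servo_tool", "kwargs": {"steps": [{"tx": -0.02, "ty": -0.15, "tz": 0, "yaw": 0, "claw": 0}, {"tx": -0.03, "ty": -0.2, "tz": 0, "yaw": 0, "claw": 0}, {"tx": -0.06, "ty": -0.4, "tz": 0, "yaw": 0, "claw": 0}, {"tx": -0.14, "ty": -1, "tz": 0, "yaw": 0, "claw": 0}, {"tx": -0.14, "ty": -1, "tz": 0, "yaw": 0, "claw": 0}, {"tx": 0, "ty": 0, "tz": 0, "yaw": 0, "claw": 0}, {"tx": 0, "ty": 0, "tz": 1.5, "yaw": 0, "claw": 0}, {"tx": 0, "ty": 0, "tz": 2.5, "yaw": 0, "claw": 0}, {"tx": 0, "ty": 0, "tz": 2.5, "yaw": 0, "claw": 0}, {"tx": 0, "ty": 0, "tz": 2.5, "yaw": 0, "claw": 0}, {"tx": -1.5, "ty": 0, "tz": 1, "yaw": 0, "claw": 0}, {"tx": -2, "ty": 0, "tz": 0, "yaw": 0, "claw": 0}, {"tx": -2, "ty": 0, "tz": 0, "yaw": 0, "claw": 0}, {"tx": -2, "ty": 0, "tz": 0, "yaw": 0, "claw": 0}, {"tx": 0, "ty": 0, "tz": 0, "yaw": 0, "claw": 0}, {"tx": 0, "ty": 0, "tz": 0, "yaw": 0, "claw": 0}]}}

```text
time_s: 17.75
position: [0.4034, 0.0801, 0.2736]
tool_rot: [[-0.989, 0.146, 0.001], [0.146, 0.989, 0.0], [-0.001, 0.0, -1.0]]
ft_force: [-0.6, -1.6, 0.4]
grip_width: 0.0001
gripper_force: 0.0
```

```bash
python3 -c "
from h import *
wrist('w5')
im,d,m=snap('scene','s5')
"
```

```text
17.75 [0.40341771 0.08011097 0.27361974]
blue 364 ((475.27740478515625, 132.74453735351562), (25.14264678955078, 12.545426368713379), 67.01492309570312) [0.4749 0.1328 0.1889]
```

View pics/w5.png

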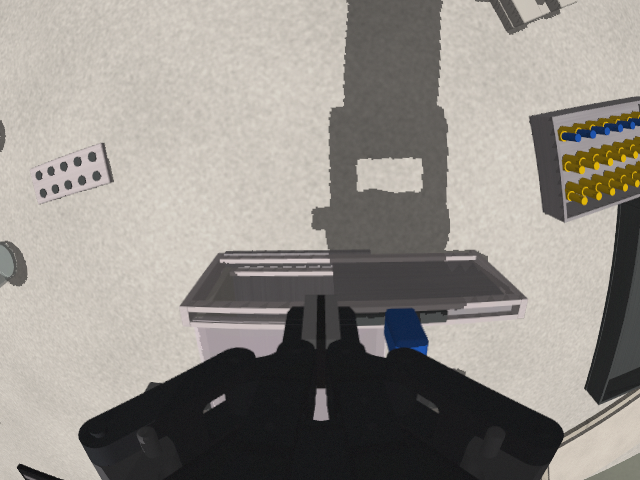

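The blue handle at (405,330) stays at the open end and nothing touches it. One check remains, that the yellow handle is still home.

```bash
python3 -c "
from h import *
for n in ['scene','top']:
    im,d,m=snap(n,n+'6'); hsv=cv2.cvtColor(im,cv2.COLOR_RGB2HSV)
    k=cv2.inRange(hsv,(20,120,90),(35,255,255)); nn,l,s,ce=cv2.connectedComponentsWithStats(k)
    for i in range(1,nn):
        if s[i,4]>40: P,u,v=pts(l==i,d,m); print(n,ce[i].round(1),np.median(P,0).round(4))
"
```

```text
scene [265.3 242.7] [ 0.6402 -0.0081  0.1902]
top [298.4 188.6] [ 0.6441 -0.0098  0.1894]
top [123.6 271.5] [0.4112 0.5018 0.0515]
top [125.7 283.2] [0.377  0.4949 0.0471]
```

```bash
python3 -c "
from rig import env
print(env.close_job())"
```

```text
the job is handed in; nothing more can be done
None
```

The inner door was pushed home and its sprung handle held fully pressed for over a second, then the outer door was slid open to its stop; the arm is clear, the basket hasn't moved, the arm never went near the glass, and the job is handed in at about 18 s.

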